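# Latch a specimen block on a sprung viewer stage and bring the lens over it

### The job

Take the long specimen block with a thin ledge at each end and set it on the viewer's sprung platform, its length running from the end stop to the catch. Press it down and keep it down until the spring catch has crept fully back out over its ledge, then let go and slide the lens head along its rail until the lens is centred over the block. Leave the other two specimens where they are.

Things in the scene. Friction and masses are not known exactly. Their poses are not given: they have to be found in the camera images.
- block_center (a point): Centre (half-way up) of the loose long specimen block, 0.2 kg, 34 mm high: a grey plate 110 (own y) x 56 (own x) x 8 mm with a cream resin body 78 x 56 mm on its middle (black beetle on top), leaving a bare ledge 16 mm long and 8 mm thick at each end. z up; ends alike. Starts flat on the bench at any of three places. Grip it across its 56 mm width.
- platform_top (a point): Centre of the top face of the viewer's aluminium platform, 44 (own x) x 112 mm (own y), z up, on a vertical spring; 60 mm above the bench when up. Narrower than the block: free space before and behind it for fingers. The block lies on it with its length along y: a fixed stop at the -y end, the catch at the +y end.
- stage_base (a point): Centre of the fixed viewer, on the bench under the platform's centre; x, y as the platform's. White base plate 14 mm thick, 75 mm to either side in x. End stop: face 59 mm towards -y, reaching 6 mm above the raised platform top, with a flared lip 10 mm higher. Lens rail along y, 115 mm towards +x, rods and end posts up to 145 mm above the bench. Place and yaw vary.
- platform (a joint): How far the platform is pressed down, m: 0 up, 0.030 bottomed. The spring pushes up with 4 N at 0, 11.5 N at the bottom (the platform weighs 1.5 N of that); the block's own weight hardly sinks it. At about 0.024 the top of the block's ledge passes below the catch's nose, and a latched block stays there.
- catch (a joint): How far the spring catch is pushed back (along the viewer's +y), m: 0 fully out, 0.014 fully back. The end of the block going down on its sloping top pushes it back some 8 mm; it is heavily damped, so pressing at 20 mm/s takes up to 20 N in all, faster takes more. Once the ledge is below the nose it creeps out again over it in about 3 s; let go sooner and it sticks half-way, or the platform springs up.
- catch_nose (a point): Tip of the catch's nose, at its flat underside, 44 mm above the bench; catch fully out, it stands 47 mm from the platform's centre on the +y side. A steel wedge 28 mm wide, top sloping down towards the platform, running in a dark steel housing 66 mm high; a black tab on it rises to 82 mm.
- head_knob (a point): Grip point of the black upright knob on top of the lens head: 29 mm across, 40 mm high, its top 226 mm above the bench, this point 15 mm below its top and 25 mm above the head's white body (56 mm across). It is straight above the lens. Its axes are the viewer's.
- lens (a point): Centre of the lens's lower face, 84 mm above the bench: 14 mm above the top of a latched block, but lower than the top of an unlatched one. Its axes are the viewer's.
- head (a joint): Travel of the lens head along the rail towards the viewer's -y, m, 0 to 0.25; it starts at 0 to 0.05, well aside of the platform, and stands over the platform's centre at 0.20. It stays where it is left; moving it takes about 3 N. There is no stop at the centre.
- short_center (a point): Centre of another specimen, not wanted: a loose square cream block 56 x 56 x 34 mm without ledges. To be left alone.
- puck_center (a point): Centre of another specimen, not wanted: a loose round cream puck 62 mm across, 28 mm high. To be left alone.
Things that resemble listed ones, but are neither listed nor needed, are in the scene too. Leave any yellow look-alike of the part that bears block_center alone.

How it is judged:
On the way:
1. the long block lies squarely on the sunk platform, with the catch out over its ledge, the lens head still aside (value of joint platform between 0.02 and 0.029 m and value of joint catch below 0.003 m and z of block_center in the frame of platform_top between 0.013 and 0.021 m and x of block_center in the frame of platform_top between -0.012 and 0.012 m and angle between the y axis of block_center and the y axis of platform_top, either way round below 0.15 rad and angle between block_center's own z axis and vertical below 0.08 rad and horizontal distance between lens and platform_top above 0.06 m), for 0.3 s.
At the end, for the whole second after the job is handed in: The long block lies flat and lengthwise on the platform (within 12 mm across and 0.15 rad of its length), held down by the catch: platform 20 to 29 mm down, catch within 3 mm of fully out; the lens is within 12 mm, seen from above, of the block's centre (value of joint platform between 0.02 and 0.029 m and value of joint catch below 0.003 m and z of block_center in the frame of platform_top between 0.013 and 0.021 m and x of block_center in the frame of platform_top between -0.012 and 0.012 m and angle between the y axis of block_center and the y axis of platform_top, either way round below 0.15 rad and angle between block_center's own z axis and vertical below 0.08 rad and horizontal distance between lens and block_center below 0.012 m); the robot touches nothing.
It fails at once if the square block or the round puck is shifted by more than 30 mm (distance of any of short_center, puck_center from where it was at the start of the episode above 0.03 m).
It also fails if it takes over 72 s, if anything falls off the work surface, if the arm or the gripper's body presses on something with over 40 N, if the wrist force passes 120 N, or if a joint passes its speed limit or range.

### The arm

A 7-joint arm with a two-finger parallel gripper is mounted at the origin on the work surface. World frame = base frame: x ahead of the robot, y to its left, z up, the work surface at z = 0. Lengths are in m, angles in rad, forces in N, time in s.
With the tool pointing down it reaches from about 0.4 to 0.85 m from the base axis. Payload 10.4 kg.
Tool frame: the origin (TCP) lies between the finger pads; the fingertips stand tcp_to_tips ahead of it and the grasp point (between the pads) lies 8 mm behind it (tcp_to_tips is the distance from the TCP to the fingertips, in m); z points along the fingers, y is the line along which they close (so a half turn about z gives the same grasp; the last joint's range is limited). The gripper opens to 85 mm and grips with 20 to 120 N. Pads are 22 mm wide; open, the fingers measure 114 mm over their backs; the gripper's body (76 mm by 85 mm) begins 54 mm behind the grasp point. The pads swing forward as they close: fully open they stand 13 mm farther back than shut.
Start: joints at [-1.269, 0.332, -0.065, 1.46, 0.022, 1.35, -0.088], TCP at [0.199, 0.592, 0.219] pointing down, gripper open.
Joint ranges: [-2.6, 2.6], [-0.5, 2.12], [-1.47, 1.34], [0.16, 2.42], [-1.27, 4.41], [0.06, 2.06], [-2.6, 2.6]. Speed limits (rad/s): [2.22, 2.22, 2.79, 2.79, 3.14, 3.14, 3.14].

### API

Orientations are given as a unit quaternion [x, y, z, w].
In Python, from workcell import * gives the robot as it stands.
- The arm moves only by the tool apply_moves, never from a script. Its argument "rows" is a list of rows, each an object of numbers: "x", "y", "z": the shift along the tool's x, y, z in mm; "ax", "ay", "az": the turn, a rotation vector about the tool's x, y, z in degrees; "gripper": the closure, from 0 (fully open) to 1 (shut). A call has 1 to 5 rows; each row shifts and turns the commanded pose from where the row before left it, along the tool's axes as they then stand; what a row does not reach is not made up. A row lasts 1/12 s, in which the tool goes at most 41.7 mm and 7.16 degrees, less where a joint would pass 70% of its speed; a pose out of reach is approached as far as the arm can. A call with a gripper value outside its range is refused whole. The fingers move at their own pace and stop on an object; "newtons" is the grip in N (left out, the last holds). Time passes only in rows, so rows that do not move let the fingers close. It gives the time, the measured TCP pose, the force, the opening and the grip force at its end, in the units of the state.
- get_obs(): the state, without advancing time (a new reading comes with each control period).
- camera(name): name is "side" or "top"; returns a dict with "color" (420x560x3 uint8, red, green, blue), "fov_y" (degrees; the focal length in pixels is half the picture's height over the tangent of half this angle, whatever the lens; pixels are square), "cx", "cy" (the principal point, pixels), "rvec" (rotation vector, rad) and "tvec" (3), from world to camera coordinates, as OpenCV has them. Camera axes: x right, y down, z forward; pixel columns grow to the right and rows downward; lengths in m; the calibration is good to about 2 mm. A picture is of the moment at which its call begins. There is no depth.
- hand_in(): hands the job in; it is judged then, once.
The state is a dict: "clock": time; "joint_pos": joint angles; "joint_velocities": joint speeds; "tau": joint torques, N m; "position": TCP position; "ee_rot": TCP orientation; "ft_force": force on the tool from outside, world axes, zero at the start; "torque": the same for the moment, N m; "grip_width": opening from 0.0 (shut) to 1.0 (fully open); "grasp_force": force on a finger pad.
Only numpy, scipy, OpenCV 4.12 (cv2) and the standard library are available. Lean on these libraries where they do the work, as an engineer would, in place of code of your own. Each camera call takes 0.05 s, during which the arm holds its last target. There are 200 camera calls.

## Working session

There is one attempt and no reset: what is moved stays moved. The work goes in short steps, Python scripts to look and compute and a tool call to move; the robot and the scene stay as the last step left them, time stands still between calls to the robot, and variables do not carry over. Pictures are saved under pics/ and viewed, at most 12 in all, crops included, and the job is handed in when it is done.

Besides the shell and the picture viewer there is one more tool, called after ">>>" as name(argument=value, ...), one argument or row to a line, values as JSON. apply_moves: Moves the arm, as the interface text tells. Its arguments: {"type":"object","properties":{"rows":{"type":"array","items":{"type":"object","properties":{"x":{"type":"number"},"y":{"type":"number"},"z":{"type":"number"},"ax":{"type":"number"},"ay":{"type":"number"},"az":{"type":"number"},"gripper":{"type":"number"}}}},"newtons":{"type":"number"}},"required":["rows"]}

```bash
mkdir -p pics; ls; python3 - <<'E'
from workcell import *
import cv2
o=get_obs(); print(o)
for n in("top","side"):
    c=camera(n); cv2.imwrite(f"pics/{n}0.png",c["color"][:,:,::-1]); print(n,[c[k] for k in("fov_y","cx","cy","rvec","tvec")])
E
```

```text
pics
{'clock': 0.0, 'joint_pos': array([-1.26861413,  0.33290411, -0.06470529,  1.46096341,  0.02158853,
        1.34989035, -0.08850276]), 'joint_velocities': array([ 0.00020946,  0.00161656, -0.00106966, -0.00049146, -0.00058665,
       -0.00036936,  0.00136783]), 'tau': array([-3.61949487e-04, -6.25439501e+01,  4.91047371e-02, -3.91619897e+01,
        1.63028785e-02,  9.74088121e-03,  2.39856348e-05]), 'position': array([0.19931002, 0.59194358, 0.21768528]), 'ee_rot': array([ 1.61667813e-01,  9.86844961e-01, -7.29360055e-04, -9.15526520e-05]), 'ft_force': array([-0.15516093,  0.28540235,  0.35498949]), 'torque': array([ 0.01813731,  0.01255318, -0.00151859]), 'grasp_force': 0.0, 'grip_width': 0.9985168413322293}
top [46.21305356099862, 279.6776551999883, 207.84129371260295, array([ 2.19859796, -2.14320704,  0.1030065 ]), array([-0.09330476,  0.46498092,  1.22602811])]
side [43.85151253676558, 272.7472915676459, 211.43092940376684, array([ 2.22804206, -0.40664465,  0.18958456]), array([-0.48560005,  0.13947335,  1.52168326])]
```

View pics/top0.png

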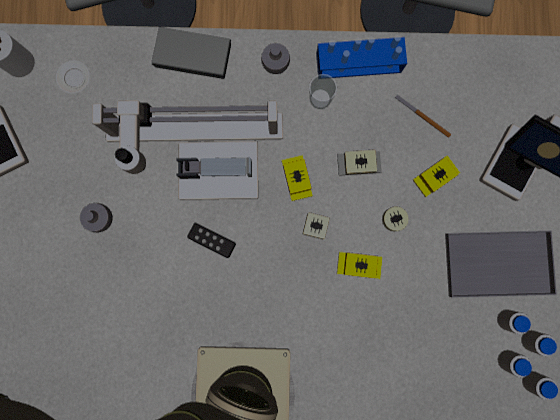

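View pics/side0.png

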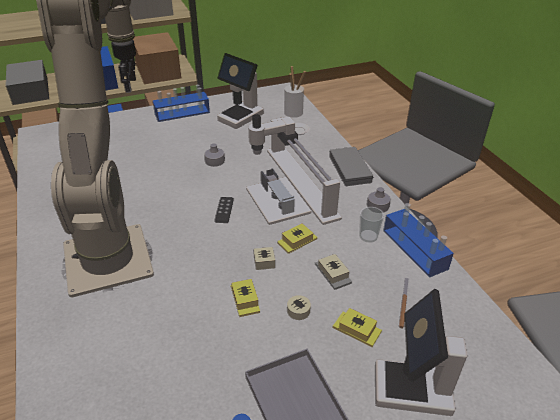

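The top view shows the cream long block with grey ledges at about (360,162), the viewer platform at about (225,167) with the catch on its left (+y), the head knob at (126,156), and the square at (316,225) and puck at (396,218). Next I'll measure these.

```bash
cat > h.py <<'E'
import numpy as np, cv2
from workcell import *
def K(c):
    f=c["color"].shape[0]/2/np.tan(np.radians(c["fov_y"])/2)
    return np.array([[f,0,c["cx"]],[0,f,c["cy"]],[0,0,1.]])
def cast(c,uv,z):
    R=cv2.Rodrigues(c["rvec"])[0]; o=-R.T@c["tvec"]
    uv=np.atleast_2d(uv).astype(float); d=np.c_[uv,np.ones(len(uv))]@np.linalg.inv(K(c)).T@R
    return o+d*((z-o[2])/d[:,2])[:,None]
def proj(c,p):
    return cv2.projectPoints(np.atleast_2d(p).astype(float),c["rvec"],c["tvec"],K(c),None)[0][:,0]
def big(m):
    cs=cv2.findContours(m.astype(np.uint8),cv2.RETR_EXTERNAL,cv2.CHAIN_APPROX_NONE)[0]
    return max(cs,key=cv2.contourArea)
E
python3 - <<'E'
from h import *
c=camera("top"); im=c["color"]
hsv=cv2.cvtColor(im,cv2.COLOR_RGB2HSV)
def rect(m,x0,y0,x1,y1,z,name):
    mm=np.zeros(m.shape,bool); mm[y0:y1,x0:x1]=m[y0:y1,x0:x1]
    k=big(mm)[:,0]; P=cast(c,k,z)[:,:2]
    r=cv2.minAreaRect((P*1000).astype(np.float32)); print(name,r, k.min(0),k.max(0))
for p in [(345,155),(360,158),(341,165),(376,165),(230,167),(200,150),(200,190),(360,185),(245,168),(126,156),(187,168)]: print(p,im[p[1],p[0]],hsv[p[1],p[0]])
cream=(hsv[...,0]>15)&(hsv[...,0]<40)&(hsv[...,1]>20)&(hsv[...,2]>140)
rect(cream,330,140,390,185,.034,"cream")
white=(im.min(2)>165)
rect(white,175,138,262,202,.014,"base")
rect(im.max(2)<45,108,140,145,175,.226,"knob")
a=cv2.resize(im[90:210,90:290],None,fx=4,fy=4,interpolation=cv2.INTER_CUBIC)
b=cv2.resize(im[140:185,330:390],None,fx=4,fy=4,interpolation=cv2.INTER_CUBIC)
a[300:480,560:800]=b
cv2.imwrite("pics/crop1.png",a[:,:,::-1])
E
```

```text
(345, 155) [109  98  72] [ 21  87 109]
(360, 158) [16 16 15] [30 16 16]
(341, 165) [96 99 98] [80  8 99]
(376, 165) [119 121 102] [ 33  40 121]
(230, 167) [ 96 105 115] [106  42 115]
(200, 150) [134 137 141] [107  13 141]
(200, 190) [135 136 141] [115  11 141]
(360, 185) [127 127 129] [120   4 129]
(245, 168) [89 95 98] [100  23  98]
(126, 156) [23 15 15] [ 0 89 23]
(187, 168) [19 17 21] [135  49  21]
cream ((564.5441284179688, -267.1163330078125), (5.123218059539795, 30.37180519104004), 1.4581464529037476) [348 170] [360 172]Traceback (most recent call last):
  File "<stdin>", line 12, in <module>
  File "<stdin>", line 6, in rect
  File "h.py", line 14, in big
    return max(cs,key=cv2.contourArea)
ValueError: max() iterable argument is empty
```

```bash
python3 - <<'E'
from h import *
c=camera("top"); im=c["color"]
print(im.mean(), cv2.imread("pics/top0.png").mean())
a=cv2.resize(im[90:210,90:290],None,fx=4,fy=4,interpolation=cv2.INTER_CUBIC)
b=cv2.resize(im[140:185,330:390],None,fx=4,fy=4,interpolation=cv2.INTER_CUBIC)
a[300:480,560:800]=b
cv2.imwrite("pics/crop1.png",a[:,:,::-1])
E
```

```text
105.34638747165533 105.34406887755102
```

View pics/crop1.png

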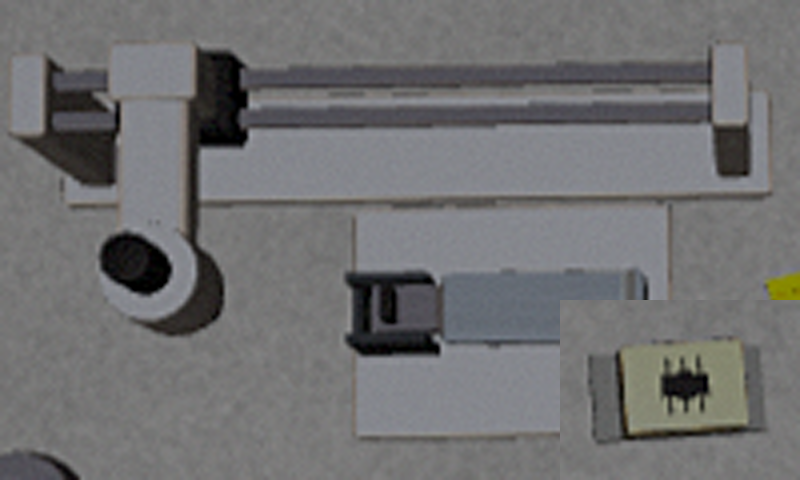

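The crop shows the platform (crop 440–640, 272–342), catch slot and tab at (388,305), knob top at (135,262), and block (inset) with ledges. Its yaw is slight. I'll measure by masks.

```bash
python3 - <<'E'
from h import *
c=camera("top"); ims=[camera("top")["color"].astype(float) for _ in range(6)]
im=np.mean(ims,0); 
im=cv2.resize(im,None,fx=4,fy=4,interpolation=cv2.INTER_CUBIC)
r,g,b=im[...,0],im[...,1],im[...,2]
def rect(m,x0,y0,x1,y1,z,name,op=0):
    m=m.astype(np.uint8)
    mm=np.zeros(m.shape,np.uint8); s=slice(4*y0,4*y1),slice(4*x0,4*x1); mm[s]=m[s]
    mm=cv2.morphologyEx(mm,cv2.MORPH_OPEN,np.ones((9,9)))
    mm=cv2.morphologyEx(mm,cv2.MORPH_CLOSE,np.ones((25,25)))
    k=(big(mm)[:,0]-1.5)/4; P=cast(c,k,z)[:,:2]*1000
    R=cv2.minAreaRect(P.astype(np.float32)); print(name,np.round(R[0],1),np.round(R[1],1),round(R[2],1),k.min(0),k.max(0))
    return P
rect(r-b>18,335,145,385,180,.034,"cream")
cv2.imwrite("pics/m.png",im)
rect((b-r>12)&(b>80),195,150,262,182,.060,"plat")
rect(r+g+b>372,176,138,262,204,.014,"base")
rect((r+g+b<90),113,145,134,165,.226,"knob")
# long block outline: differs from bench; shadow-free grey plate is neutral darker
gm=cv2.GaussianBlur(im,(0,0),3).sum(2)
for y in (158,162,166):
    print(y,[int(gm[y*4,x*4]) for x in range(328,394,2)])
for x in (345,372):
    print(x,[int(gm[y*4,x*4]) for y in range(142,186,2)])
E
```

```text
cream [ 589.2 -283.4] [56.6 78.9] 3.5 [344.625 150.375] [376.125 172.375]
plat [563.6  62.4] [ 42.1 109. ] 1.5 [200.875 157.875] [244.625 174.625]
base [562.9  80.4] [147.3 201.4] 2.5 [178.625 141.125] [257.125 198.125]
knob [551.6 255.7] [38.4 25.9] 58.0 [115.375 148.625] [131.875 162.625]
158 [360, 363, 358, 357, 362, 279, 288, 293, 201, 287, 388, 381, 382, 387, 269, 269, 167, 158, 226, 256, 381, 380, 380, 384, 321, 276, 302, 355, 361, 362, 354, 345, 345]
162 [358, 359, 348, 346, 347, 271, 288, 293, 225, 243, 393, 383, 384, 381, 131, 59, 67, 66, 61, 71, 338, 384, 381, 385, 320, 277, 294, 345, 340, 346, 350, 354, 353]
166 [357, 361, 358, 352, 360, 284, 278, 293, 250, 242, 389, 384, 384, 385, 369, 297, 358, 273, 371, 283, 388, 381, 382, 384, 359, 285, 285, 359, 362, 356, 352, 358, 369]
345 [351, 358, 361, 359, 358, 325, 248, 203, 173, 158, 150, 151, 179, 191, 204, 213, 217, 333, 361, 348, 363, 366]
372 [331, 346, 356, 344, 334, 382, 379, 380, 380, 381, 381, 381, 382, 383, 383, 180, 273, 375, 370, 358, 353, 354][ WARN:0@3.441] global loadsave.cpp:1063 imwrite_ Unsupported depth image for selected encoder is fallbacked to CV_8U.
```

>>> apply_moves(
  rows=[
    {"az": 6.8,"z": -10},
    {"az": 6.8,"z": -10},
    {"az": 6.8,"z": -10},
    {"az": 6.8,"z": -10},
    {"az": 6.8,"z": -10},
  ],
)

```text
invalid input at $.rows[0]: expected keys x, y, z, ax, ay, az, gripper
```

>>> apply_moves(
  rows=[
    {"az": 6.8,"z": -10},
    {"az": 6.8,"z": -10},
    {"az": 6.8,"z": -5},
    {"az": 6.8,"z": -5},
    {"az": 6.7},
  ],
)

```text
invalid input at $.rows[0]: expected keys x, y, z, ax, ay, az, gripper
```

```bash
cat >> h.py <<'E'
from scipy.spatial.transform import Rotation as Ro
def need(p,yaw):
    "shift in tool axes (mm) to world p, and az (deg) so that tool y points at world angle yaw"
    o=get_obs(); R=Ro.from_quat(o["ee_rot"]).as_matrix()
    a=np.degrees(np.arctan2(R[1,1],R[0,1]))
    print("pos",np.round(o["position"]*1000,1),"t",round(o["clock"],2),"yaw",round(a,2),"z",np.round(R[:,2],4),"F",np.round(o["ft_force"],1),"w",round(o["grip_width"],3),"gf",round(o["grasp_force"],1))
    print("shift",np.round(R.T@(np.array(p)-o["position"])*1000,1),"az",round(a-yaw,2))
E
python3 - <<'E'
from h import *
import workcell
print([n for n in dir(workcell) if n[0]!='_'], getattr(workcell,'tcp_to_tips',None))
need([.589,-.283,.15],3.5)
c=camera("top"); im=np.mean([camera("top")["color"].astype(float) for _ in range(4)],0)
print("cam", -cv2.Rodrigues(c["rvec"])[0].T@c["tvec"])
g=cv2.GaussianBlur(im.sum(2),(0,0),.8)
def edge(cols,y0,y1,z,sgn,name):
    pts=[]
    for x in cols:
        d=np.diff(g[y0:y1,x])*sgn; i=d.argmax(); 
        o=0
        if 0<i<len(d)-1: o=(d[i-1]-d[i+1])/2/(d[i-1]-2*d[i]+d[i+1])
        pts.append((x,y0+i+.5+o))
    P=cast(c,pts,z)[:,:2]; k=np.polyfit(P[:,1],P[:,0],1); r=P[:,0]-np.polyval(k,P[:,1])
    g_=abs(r-np.median(r))<.003; k=np.polyfit(P[g_,1],P[g_,0],1)
    print(name,"yaw",np.degrees(-np.arctan(k[0])),"x at .0625",np.polyval(k,.0625),g_.sum(),len(r))
edge(range(183,254,3),192,204,.014,-1,"base near")
edge(range(150,275,4),134,143,.014,-1,"rail plate near")
edge(range(206,243,3),170,180,.060,1,"plat near")
edge(range(206,243,3),152,164,.060,-1,"plat far")
b=(im[...,2]-im[...,0])
print(np.round(b[167,192:258]).astype(int)); print(np.round(g[167,192:258]).astype(int))
m=(im[145:166,110:136].sum(2)<110).astype(np.uint8)
print(m)
E
```

```text
['MotionError', 'camera', 'get_obs', 'hand_in', 'tcp_to_tips'] 0.011
pos [199.4 592.3 218.5] t 0.55 yaw 71.39 z [ 0.e+00  1.e-04 -1.e+00] F [ 0.3 -0.4 -0.4] w 1.002 gf 0.0
shift [-648.5 -705.3   68.5] az 67.89
cam [ 0.34688448 -0.08511913  1.26510231]
base near yaw 2.6119607810969314 x at .0625 0.49044962565254224 24 24
rail plate near yaw 2.3456097598527093 x at .0625 0.6451202648590545 32 32
plat near yaw 1.831100756680692 x at .0625 0.538937149636596 13 13
plat far yaw 2.4709736536006583 x at .0625 0.5861589007974182 13 13
[  6   6   5   6   6   7   4  -7  -5  17  17  16  17  15  16  15  16  15
  16  15  16  14  15  16  14  15  15  16  15  14  16  16  16  16  16  16
  14  13  14  17  14  15  15  15  16  15  15  14  15  14  16  16  16   9
   1  -2   1  16  14   2   7   8   8   7   8 -18]
[254 253 251 251 250 246 234 220 245 300 326 328 327 326 326 325 325 326
 327 327 326 324 323 324 325 325 325 324 323 323 323 323 324 324 324 322
 323 323 323 322 321 320 320 320 321 320 320 320 321 322 321 321 316 302
 290 273 283 305 255 214 332 408 414 410 394 359]
[[0 0 0 0 0 0 0 0 0 0 0 0 0 0 
[... 425 characters left out ...]
 1 1 1 1 1 1 1 1 1 1 1 1 1 1 0 0 0 0 0]
 [0 0 0 0 0 1 1 1 1 1 1 1 1 1 1 1 1 1 1 1 1 1 0 0 0 0]
 [0 0 0 0 0 0 1 1 1 1 1 1 1 1 1 1 1 1 1 1 1 1 0 0 0 0]
 [0 0 0 0 0 0 1 1 1 1 1 1 1 1 1 1 1 1 1 1 1 1 1 0 0 0]
 [0 0 0 0 0 0 1 1 1 1 1 1 1 1 1 1 1 1 1 1 1 1 1 0 0 0]
 [0 0 0 0 0 0 0 1 1 1 1 1 1 1 1 1 1 1 1 1 1 1 0 0 0 0]
 [0 0 0 0 0 0 0 0 1 1 1 1 1 1 1 1 1 1 1 1 1 1 0 0 0 0]
 [0 0 0 0 0 0 0 0 0 1 1 1 1 1 1 1 1 1 1 1 1 1 0 0 0 0]
 [0 0 0 0 0 0 0 0 0 0 0 1 1 1 1 1 1 1 1 1 1 0 0 0 0 0]
 [0 0 0 0 0 0 0 0 0 0 0 0 0 1 1 1 1 1 1 0 0 0 0 0 0 0]
 [0 0 0 0 0 0 0 0 0 0 0 0 0 0 0 0 0 0 0 0 0 0 0 0 0 0]
 [0 0 0 0 0 0 0 0 0 0 0 0 0 0 0 0 0 0 0 0 0 0 0 0 0 0]
 [0 0 0 0 0 0 0 0 0 0 0 0 0 0 0 0 0 0 0 0 0 0 0 0 0 0]]
```

>>> apply_moves(
  rows=[
    {"x": 0,"y": 0,"z": -10,"ax": 0,"ay": 0,"az": 6.8,"gripper": 0},
    {"x": 0,"y": 0,"z": -10,"ax": 0,"ay": 0,"az": 6.8,"gripper": 0},
    {"x": 0,"y": 0,"z": -10,"ax": 0,"ay": 0,"az": 6.8,"gripper": 0},
    {"x": 0,"y": 0,"z": -10,"ax": 0,"ay": 0,"az": 6.8,"gripper": 0},
    {"x": 0,"y": 0,"z": -10,"ax": 0,"ay": 0,"az": 6.8,"gripper": 0},
  ],
)

```text
clock: 1.22
position: [0.1994, 0.5923, 0.269]
ee_rot: [0.446, 0.895, 0.0, -0.0]
ft_force: [0.4, 0.2, 0.3]
grip_width: 0.997
grasp_force: 0.0
```

>>> apply_moves(
  rows=[
    {"x": 0,"y": 0,"z": -10,"ax": 0,"ay": 0,"az": 6.8,"gripper": 0},
    {"x": 0,"y": 0,"z": -10,"ax": 0,"ay": 0,"az": 6.8,"gripper": 0},
    {"x": 0,"y": 0,"z": -10,"ax": 0,"ay": 0,"az": 6.8,"gripper": 0},
    {"x": 0,"y": 0,"z": 0,"ax": 0,"ay": 0,"az": 6.8,"gripper": 0},
    {"x": 0,"y": 0,"z": 0,"ax": 0,"ay": 0,"az": 6.7,"gripper": 0},
  ],
)

```text
clock: 1.63
position: [0.1995, 0.5926, 0.2994]
ee_rot: [0.687, 0.726, 0.001, -0.0]
ft_force: [0.4, -0.4, -0.5]
grip_width: 1.001
grasp_force: 0.0
```

```bash
python3 - <<'E'
from h import *
need([.589,-.283,.15],3.5)
c=camera("top"); print(cast(c,[(122.2,155.4)],.226))
E
```

```text
pos [199.5 592.6 299.4] t 1.63 yaw 3.16 z [ 3.0e-04  1.4e-03 -1.0e+00] F [ 0.4 -0.4 -0.5] w 1.001 gf 0.0
shift [-895.9  340.6  148.3] az -0.34
[[0.55179775 0.25831961 0.226     ]]
```

>>> apply_moves(
  rows=[
    {"x": -37,"y": 15,"z": 0,"ax": 0,"ay": 0,"az": 0,"gripper": 0},
    {"x": -37,"y": 15,"z": 0,"ax": 0,"ay": 0,"az": 0,"gripper": 0},
    {"x": -37,"y": 15,"z": 0,"ax": 0,"ay": 0,"az": 0,"gripper": 0},
    {"x": -37,"y": 15,"z": 0,"ax": 0,"ay": 0,"az": 0,"gripper": 0},
    {"x": -37,"y": 15,"z": 0,"ax": 0,"ay": 0,"az": 0,"gripper": 0},
  ],
)

```text
clock: 2.1
position: [0.2861, 0.4104, 0.2985]
ee_rot: [0.684, 0.729, 0.0, -0.0]
ft_force: [1.3, 0.8, 0.6]
grip_width: 1.004
grasp_force: 0.0
```

>>> apply_moves(
  rows=[
    {"x": -37,"y": 15,"z": 0,"ax": 0,"ay": 0,"az": 0,"gripper": 0},
    {"x": -37,"y": 15,"z": 0,"ax": 0,"ay": 0,"az": 0,"gripper": 0},
    {"x": -37,"y": 15,"z": 0,"ax": 0,"ay": 0,"az": 0,"gripper": 0},
    {"x": -37,"y": 15,"z": 0,"ax": 0,"ay": 0,"az": 0,"gripper": 0},
    {"x": -37,"y": 15,"z": 0,"ax": 0,"ay": 0,"az": 0,"gripper": 0},
  ],
)

```text
clock: 2.52
position: [0.3721, 0.2302, 0.2987]
ee_rot: [0.684, 0.729, 0.0, -0.0]
ft_force: [1.0, 0.6, 0.0]
grip_width: 1.002
grasp_force: 0.0
```

>>> apply_moves(
  rows=[
    {"x": -37,"y": 14,"z": 0,"ax": 0,"ay": 0,"az": 0,"gripper": 0},
    {"x": -37,"y": 14,"z": 0,"ax": 0,"ay": 0,"az": 0,"gripper": 0},
    {"x": -37,"y": 14,"z": 0,"ax": 0,"ay": 0,"az": 0,"gripper": 0},
    {"x": -37,"y": 14,"z": 0,"ax": 0,"ay": 0,"az": 0,"gripper": 0},
    {"x": -37,"y": 14,"z": 0,"ax": 0,"ay": 0,"az": 0,"gripper": 0},
  ],
)

```text
clock: 2.93
position: [0.4532, 0.0497, 0.2988]
ee_rot: [0.684, 0.729, 0.001, -0.0]
ft_force: [1.5, 0.8, 0.3]
grip_width: 0.999
grasp_force: 0.0
```

>>> apply_moves(
  rows=[
    {"x": -37,"y": 14,"z": 0,"ax": 0,"ay": 0,"az": 0,"gripper": 0},
    {"x": -37,"y": 14,"z": 0,"ax": 0,"ay": 0,"az": 0,"gripper": 0},
    {"x": -37,"y": 14,"z": 0,"ax": 0,"ay": 0,"az": 0,"gripper": 0},
    {"x": -37,"y": 14,"z": 0,"ax": 0,"ay": 0,"az": 0,"gripper": 0},
    {"x": -37,"y": 14,"z": 0,"ax": 0,"ay": 0,"az": 0,"gripper": 0},
  ],
)

```text
clock: 3.35
position: [0.5345, -0.1303, 0.299]
ee_rot: [0.684, 0.73, 0.001, 0.0]
ft_force: [-0.2, 0.9, -0.8]
grip_width: 0.999
grasp_force: 0.0
```

```bash
python3 - <<'E'
from h import *
c=camera("top")
need([.589,-.273,.15],3.5)
E
```

```text
pos [ 535.3 -137.5  297.8] t 3.4 yaw 3.4 z [ 1.e-04 -5.e-03 -1.e+00] F [-4.8 -1.8 -1. ] w 0.999 gf 0.0
shift [-137.7   45.6  148.5] az -0.1
```

>>> apply_moves(
  rows=[
    {"x": -34,"y": 11,"z": 0,"ax": 0,"ay": 0,"az": 0,"gripper": 0},
    {"x": -34,"y": 11,"z": 0,"ax": 0,"ay": 0,"az": 0,"gripper": 0},
    {"x": -34,"y": 11,"z": 0,"ax": 0,"ay": 0,"az": 0,"gripper": 0},
    {"x": -34,"y": 11,"z": 30,"ax": 0,"ay": 0,"az": 0,"gripper": 0},
    {"x": 0,"y": 0,"z": 40,"ax": 0,"ay": 0,"az": 0,"gripper": 0},
  ],
)

```text
clock: 3.82
position: [0.5853, -0.2663, 0.2332]
ee_rot: [0.687, 0.727, -0.001, 0.003]
ft_force: [0.9, -2.3, -0.7]
grip_width: 1.0
grasp_force: 0.0
```

>>> apply_moves(
  rows=[
    {"x": 0,"y": 0,"z": 40,"ax": 0,"ay": 0,"az": 0,"gripper": 0},
    {"x": 0,"y": 0,"z": 40,"ax": 0,"ay": 0,"az": 0,"gripper": 0},
    {"x": 0,"y": 0,"z": 30,"ax": 0,"ay": 0,"az": 0,"gripper": 0},
    {"x": 0,"y": 0,"z": 0,"ax": 0,"ay": 0,"az": 0,"gripper": 0},
    {"x": 0,"y": 0,"z": 0,"ax": 0,"ay": 0,"az": 0,"gripper": 0},
  ],
)

```text
clock: 4.23
position: [0.5842, -0.2577, 0.1212]
ee_rot: [0.685, 0.729, -0.001, -0.001]
ft_force: [0.4, 0.1, 2.1]
grip_width: 0.998
grasp_force: 0.0
```

```bash
python3 - <<'E'
from h import *
c=camera("top")
need([.589,-.273,.013],3.5)
s=camera("side"); a=cv2.resize(np.hstack([c["color"][110:230,280:430],s["color"][200:320,260:410]]),None,fx=2.6,fy=2.6,interpolation=cv2.INTER_CUBIC)
cv2.imwrite("pics/g1.png",a[:,:,::-1])
E
```

```text
pos [ 585.3 -258.5  123.2] t 4.28 yaw 3.57 z [ 8.e-04 -5.e-04 -1.e+00] F [ 0.4 -0.8  1.5] w 0.998 gf 0.0
shift [-14.7   2.7 110.2] az 0.07
```

View pics/g1.png

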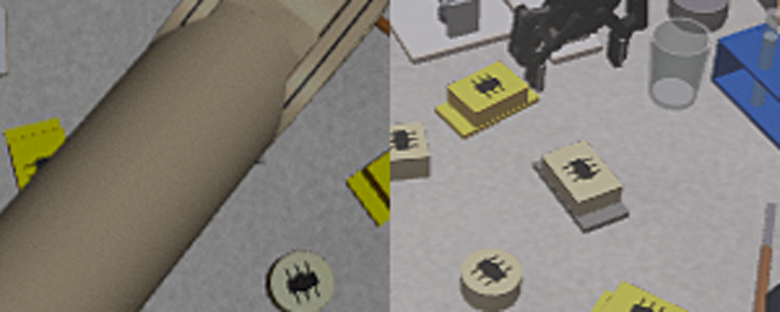

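The top crop is hidden by the arm. In the side crop the block's beetle is at about (335,265) full-frame, with the gripper above and behind. I'll check that the fixes agree with the side view.

```bash
python3 - <<'E'
from h import *
s=camera("side")
print(proj(s,[[.589,-.283,.034],[.5853,-.2585,.112]]), cast(s,[(334.7,265.2)],.034))
im=s["color"].astype(int); m=np.zeros(im.shape[:2],np.uint8)
q=(im[...,0]-im[...,2]>14)&(im[...,0]-im[...,2]<75)&(im.sum(2)>330); m[250:275,312:352]=q[250:275,312:352]
k=big(m)[:,0]; r=cv2.minAreaRect((cast(s,k,.034)[:,:2]*1000).astype(np.float32)); print(r)
E
```

```text
[[332.00923745 264.68412016]
 [328.87811647 238.76487129]] [[ 0.5951321  -0.28747776  0.034     ]]
((591.5862426757812, -285.5467529296875), (55.70194625854492, 77.56790161132812), 5.37916374206543)
```

>>> apply_moves(
  rows=[
    {"x": -7.5,"y": 2,"z": 20,"ax": 0,"ay": 0,"az": -0.5,"gripper": 0},
    {"x": -7.5,"y": 1.5,"z": 20,"ax": 0,"ay": 0,"az": 0,"gripper": 0},
    {"x": 0,"y": 0,"z": 20,"ax": 0,"ay": 0,"az": 0,"gripper": 0},
    {"x": 0,"y": 0,"z": 18,"ax": 0,"ay": 0,"az": 0,"gripper": 0},
    {"x": 0,"y": 0,"z": 12,"ax": 0,"ay": 0,"az": 0,"gripper": 0},
  ],
)

```text
clock: 4.8
position: [0.59, -0.273, 0.0321]
ee_rot: [0.682, 0.732, 0.0, 0.001]
ft_force: [-0.8, -0.5, -0.3]
grip_width: 1.001
grasp_force: 0.0
```

>>> apply_moves(
  rows=[
    {"x": 0,"y": 0,"z": 10,"ax": 0,"ay": 0,"az": 0,"gripper": 0},
    {"x": 0,"y": 0,"z": 8,"ax": 0,"ay": 0,"az": 0,"gripper": 0},
    {"x": 0,"y": 0,"z": 0,"ax": 0,"ay": 0,"az": 0,"gripper": 0},
    {"x": 0,"y": 0,"z": 0,"ax": 0,"ay": 0,"az": 0,"gripper": 0},
  ],
)

```text
clock: 5.13
position: [0.5896, -0.273, 0.0143]
ee_rot: [0.682, 0.731, 0.0, 0.0]
ft_force: [-0.9, 0.8, 0.8]
grip_width: 0.999
grasp_force: 0.0
```

```bash
python3 - <<'E'
from h import *
need([.590,-.274,.013],4)
E
```

```text
pos [ 589.6 -273.    14.3] t 5.13 yaw 4.0 z [ 6.e-04 -2.e-04 -1.e+00] F [-0.9  0.8  0.8] w 0.999 gf 0.0
shift [-1.   0.3  1.3] az 0.0
```

>>> apply_moves(
  rows=[
    {"x": 0,"y": 0,"z": 0,"ax": 0,"ay": 0,"az": 0,"gripper": 0.6},
    {"x": 0,"y": 0,"z": 0,"ax": 0,"ay": 0,"az": 0,"gripper": 0.6},
    {"x": 0,"y": 0,"z": 0,"ax": 0,"ay": 0,"az": 0,"gripper": 0.6},
    {"x": 0,"y": 0,"z": 0,"ax": 0,"ay": 0,"az": 0,"gripper": 0.6},
    {"x": 0,"y": 0,"z": 0,"ax": 0,"ay": 0,"az": 0,"gripper": 0.6},
  ],
  newtons=80,
)

```text
clock: 5.55
position: [0.5899, -0.2731, 0.0154]
ee_rot: [0.682, 0.731, 0.001, 0.001]
ft_force: [-3.3, 2.7, 11.2]
grip_width: 0.61
grasp_force: 81.2
```

>>> apply_moves(
  rows=[
    {"x": 0,"y": 0,"z": 0,"ax": 0,"ay": 0,"az": 0,"gripper": 0.6},
    {"x": 0,"y": 0,"z": 0,"ax": 0,"ay": 0,"az": 0,"gripper": 0.6},
    {"x": 0,"y": 0,"z": 0,"ax": 0,"ay": 0,"az": 0,"gripper": 0.6},
  ],
)

```text
clock: 5.8
position: [0.5899, -0.2732, 0.0154]
ee_rot: [0.682, 0.731, 0.001, 0.001]
ft_force: [-3.5, 1.9, 11.5]
grip_width: 0.606
grasp_force: 81.2
```

```bash
python3 - <<'E'
from h import *
need([.590,-.274,.15],2.3)
E
```

```text
pos [ 589.9 -273.2   15.4] t 5.8 yaw 3.99 z [ 1.7e-03  1.0e-04 -1.0e+00] F [-3.5  1.9 11.5] w 0.606 gf 81.2
shift [  -0.9    0.3 -134.6] az 1.69
```

>>> apply_moves(
  rows=[
    {"x": 0,"y": 0,"z": -5,"ax": 0,"ay": 0,"az": 0,"gripper": 0.6},
    {"x": 0,"y": 0,"z": -10,"ax": 0,"ay": 0,"az": 0,"gripper": 0.6},
    {"x": 0,"y": 0,"z": -20,"ax": 0,"ay": 0,"az": 0,"gripper": 0.6},
    {"x": 0,"y": 0,"z": -20,"ax": 0,"ay": 0,"az": 0,"gripper": 0.6},
    {"x": 0,"y": 0,"z": -25,"ax": 0,"ay": 0,"az": 0,"gripper": 0.6},
  ],
)

```text
clock: 6.22
position: [0.5885, -0.2726, 0.0942]
ee_rot: [0.682, 0.731, -0.0, -0.001]
ft_force: [0.9, 0.6, -2.6]
grip_width: 0.607
grasp_force: 83.8
```

>>> apply_moves(
  rows=[
    {"x": 0,"y": 0,"z": -25,"ax": 0,"ay": 0,"az": 1.7,"gripper": 0.6},
    {"x": 0,"y": 0,"z": -25,"ax": 0,"ay": 0,"az": 0,"gripper": 0.6},
    {"x": 0,"y": 0,"z": 0,"ax": 0,"ay": 0,"az": 0,"gripper": 0.6},
    {"x": 0,"y": 0,"z": 0,"ax": 0,"ay": 0,"az": 0,"gripper": 0.6},
  ],
)

```text
clock: 6.55
position: [0.5898, -0.2733, 0.1455]
ee_rot: [0.693, 0.721, 0.001, 0.001]
ft_force: [-1.0, -1.0, -2.6]
grip_width: 0.603
grasp_force: 83.8
```

```bash
python3 - <<'E'
from h import *
need([.5637,.0722,.15],2.3)
s=camera("side"); 
cv2.imwrite("pics/g2.png",cv2.resize(s["color"][160:290,260:420],None,fx=4,fy=4,interpolation=cv2.INTER_CUBIC)[:,:,::-1])
E
```

```text
pos [ 589.8 -273.3  145.5] t 6.55 yaw 2.29 z [ 2.7e-03 -6.0e-04 -1.0e+00] F [-1.  -1.  -2.6] w 0.603 gf 83.8
shift [346.3 -12.3  -4.8] az -0.01
```

View pics/g2.png

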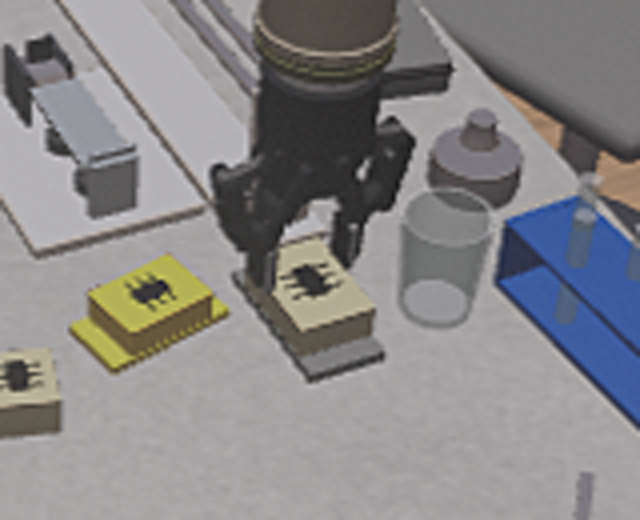

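The side view shows the block held and lifted, beetle at (339,230) and the plate's front corners at (338,255) and (356,248). I'll check its tilt and slip against projections.

```bash
python3 - <<'E'
from h import *
s=camera("side"); a=np.radians(2.3); X=np.array([np.cos(a),np.sin(a),0]); Y=np.array([-np.sin(a),np.cos(a),0])
for dy in(-11,-8):
  b=np.array([.590,-.273,.130])+Y*dy/1000
  P=[b-.055*Y-.028*X, b-.055*Y+.028*X, b+[0,0,.034], b+[0,0,.034]-.039*Y-.028*X, b+[0,0,.034]-.039*Y+.028*X, b+[0,0,.034]+.039*Y-.028*X]
  print(np.round((proj(s,P)-[260,160])*4))
E
```

```text
[[303. 382.]
 [379. 358.]
 [305. 279.]
 [295. 328.]
 [371. 305.]
 [240. 254.]]
[[301. 379.]
 [376. 355.]
 [302. 276.]
 [293. 325.]
 [369. 302.]
 [237. 252.]]
```

>>> apply_moves(
  rows=[
    {"x": 20,"y": -1,"z": 0,"ax": 0,"ay": 0,"az": 0,"gripper": 0.6},
    {"x": 36,"y": -1.5,"z": 0,"ax": 0,"ay": 0,"az": 0,"gripper": 0.6},
    {"x": 40,"y": -1.5,"z": 0,"ax": 0,"ay": 0,"az": 0,"gripper": 0.6},
    {"x": 40,"y": -1.5,"z": 0,"ax": 0,"ay": 0,"az": 0,"gripper": 0.6},
    {"x": 40,"y": -1.5,"z": 0,"ax": 0,"ay": 0,"az": 0,"gripper": 0.6},
  ],
)

```text
clock: 7.07
position: [0.5739, -0.0955, 0.1423]
ee_rot: [0.693, 0.721, -0.001, -0.001]
ft_force: [1.4, -0.1, -2.2]
grip_width: 0.605
grasp_force: 83.9
```

>>> apply_moves(
  rows=[
    {"x": 40,"y": -1.5,"z": 0,"ax": 0,"ay": 0,"az": 0,"gripper": 0.6},
    {"x": 40,"y": -1.5,"z": 0,"ax": 0,"ay": 0,"az": 0,"gripper": 0.6},
    {"x": 40,"y": -1,"z": 0,"ax": 0,"ay": 0,"az": 0,"gripper": 0.6},
    {"x": 30,"y": -1,"z": 0,"ax": 0,"ay": 0,"az": 0,"gripper": 0.6},
    {"x": 20,"y": 0,"z": 0,"ax": 0,"ay": 0,"az": 0,"gripper": 0.6},
  ],
)

```text
clock: 7.48
position: [0.5619, 0.0769, 0.1424]
ee_rot: [0.691, 0.723, -0.001, -0.001]
ft_force: [0.5, -0.4, -2.1]
grip_width: 0.601
grasp_force: 83.9
```

>>> apply_moves(
  rows=[
    {"x": 0,"y": 0,"z": 20,"ax": 0,"ay": 0,"az": 0,"gripper": 0.6},
    {"x": 0,"y": 0,"z": 20,"ax": 0,"ay": 0,"az": 0,"gripper": 0.6},
    {"x": 0,"y": 0,"z": 10,"ax": 0,"ay": 0,"az": 0,"gripper": 0.6},
    {"x": 0,"y": 0,"z": 0,"ax": 0,"ay": 0,"az": 0,"gripper": 0.6},
    {"x": 0,"y": 0,"z": 0,"ax": 0,"ay": 0,"az": 0,"gripper": 0.6},
  ],
)

```text
clock: 7.9
position: [0.5629, 0.0717, 0.0933]
ee_rot: [0.693, 0.721, -0.001, -0.0]
ft_force: [0.7, -0.2, -1.5]
grip_width: 0.607
grasp_force: 84.0
```

```bash
python3 - <<'E'
from h import *
s=camera("side");need([.5633,.0727,.0754],2.3); c=camera("top")
a=np.hstack([cv2.resize(s["color"][110:230,215:315],(400,480),interpolation=cv2.INTER_CUBIC),cv2.resize(c["color"][120:210,170:245],(400,480),interpolation=cv2.INTER_CUBIC)])
cv2.imwrite("pics/g3.png",a[:,:,::-1])
E
```

```text
pos [563.6  71.8  94.1] t 7.95 yaw 2.24 z [ 1.e-04 -3.e-04 -1.e+00] F [ 0.7 -0.5 -1.7] w 0.602 gf 84.0
shift [ 0.9 -0.3 18.7] az -0.06
```

View pics/g3.png

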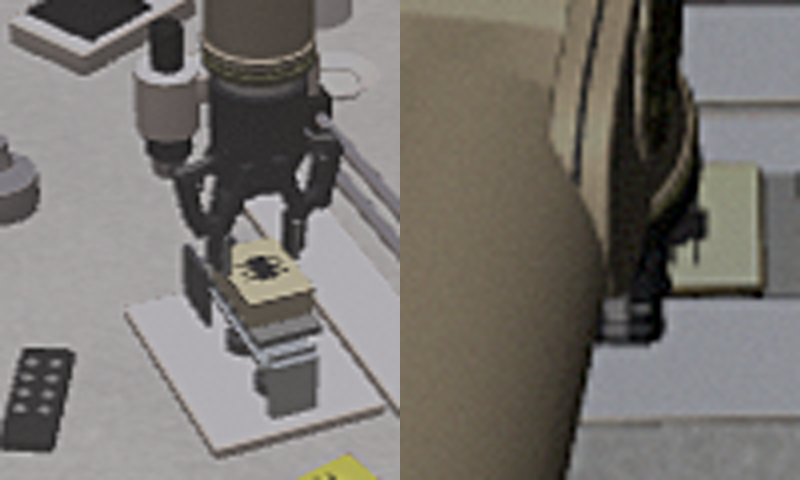

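Block hangs level about 19 mm above the platform, lengthwise, plate end just short of the stop lip. Quick check of the lengthwise position.

```bash
python3 - <<'E'
from h import *
c=camera("top"); im=c["color"].astype(int)
r,b=im[...,0],im[...,2]
row=(r-b)[158:172].mean(0); g=im[158:172].sum(2).mean(0)
print(list(zip(range(228,262),row[228:262].round().astype(int),g[228:262].round().astype(int))))
for z,px in((.113,(237.6,163)),(.087,(244.5,165)),(.076,(246,167)),(.076,(251,167)),(.06,(200.6,167)),(.06,(245,167))): print(z,px,cast(c,[px],z).round(4))
E
```

```text
[(228, np.int64(17), np.int64(414)), (229, np.int64(17), np.int64(412)), (230, np.int64(17), np.int64(411)), (231, np.int64(16), np.int64(410)), (232, np.int64(17), np.int64(410)), (233, np.int64(16), np.int64(409)), (234, np.int64(16), np.int64(410)), (235, np.int64(17), np.int64(417)), (236, np.int64(12), np.int64(444)), (237, np.int64(23), np.int64(210)), (238, np.int64(6), np.int64(217)), (239, np.int64(0), np.int64(311)), (240, np.int64(0), np.int64(318)), (241, np.int64(1), np.int64(312)), (242, np.int64(0), np.int64(311)), (243, np.int64(1), np.int64(315)), (244, np.int64(1), np.int64(297)), (245, np.int64(-7), np.int64(298)), (246, np.int64(-3), np.int64(318)), (247, np.int64(2), np.int64(277)), (248, np.int64(-2), np.int64(286)), (249, np.int64(-17), np.int64(356)), (250, np.int64(-14), np.int64(308)), (251, np.int64(-4), np.int64(139)), (252, np.int64(-7), np.int64(433)), (253, np.int64(-8), np.int64(445)), (254, np.int64(-9), np.int64(438)), (255, np.int64(-10), np.int64(437)), (256, np.int64(-6), np.int64(437)), (257, np.int64(18), np.int64(348)), (258, np.int64(2), np.int64(371)), (259, np.int64(0), np.int64(381)), (260, np.int64(1), np.int64(373)), (261, np.int64(1), np.int64(377))]
0.113 (237.6, 163) [[0.5628 0.0209 0.113 ]]
0.087 (244.5, 165) [[0.5631 0.0064 0.087 ]]
0.076 (246, 167) [[0.5603 0.0034 0.076 ]]
0.076 (251, 167) [[ 0.5606 -0.0089  0.076 ]]
0.06 (200.6, 167) [[0.5603 0.1171 0.06  ]]
0.06 (245, 167) [[0.5631 0.007  0.06  ]]
```

>>> apply_moves(
  rows=[
    {"x": 1,"y": 0,"z": 6,"ax": 0,"ay": 0,"az": 0,"gripper": 0.7},
    {"x": 0.5,"y": 0,"z": 5,"ax": 0,"ay": 0,"az": 0,"gripper": 0.7},
    {"x": 0,"y": 0,"z": 4,"ax": 0,"ay": 0,"az": 0,"gripper": 0.7},
    {"x": 0,"y": 0,"z": 2,"ax": 0,"ay": 0,"az": 0,"gripper": 0.7},
    {"x": 0,"y": 0,"z": 2,"ax": 0,"ay": 0,"az": 0,"gripper": 0.7},
  ],
  newtons=120,
)

```text
clock: 8.47
position: [0.5631, 0.074, 0.0744]
ee_rot: [0.693, 0.721, -0.0, -0.0]
ft_force: [-1.7, -0.0, 2.4]
grip_width: 0.579
grasp_force: 125.3
```

>>> apply_moves(
  rows=[
    {"x": 0,"y": 0,"z": 1,"ax": 0,"ay": 0,"az": 0,"gripper": 0.7},
    {"x": 0,"y": 0,"z": 1,"ax": 0,"ay": 0,"az": 0,"gripper": 0.7},
    {"x": 0,"y": 0,"z": 1,"ax": 0,"ay": 0,"az": 0,"gripper": 0.7},
    {"x": 0,"y": 0,"z": 1,"ax": 0,"ay": 0,"az": 0,"gripper": 0.7},
    {"x": 0,"y": 0,"z": 1,"ax": 0,"ay": 0,"az": 0,"gripper": 0.7},
  ],
)

```text
clock: 8.88
position: [0.5639, 0.0734, 0.0703]
ee_rot: [0.693, 0.721, 0.0, 0.0]
ft_force: [-1.8, -2.3, 6.6]
grip_width: 0.576
grasp_force: 126.7
```

```bash
python3 - <<'E'
from h import *
need([.5633,.0737,.0484],2.3)
E
```

```text
pos [563.9  73.4  70.3] t 8.88 yaw 2.26 z [ 0.0012 -0.     -1.    ] F [-1.8 -2.3  6.6] w 0.576 gf 126.7
shift [ 0.3 -0.6 21.9] az -0.04
```

>>> apply_moves(
  rows=[
    {"x": 0,"y": 0,"z": 1,"ax": 0,"ay": 0,"az": 0,"gripper": 0.7},
    {"x": 0,"y": 0,"z": 1,"ax": 0,"ay": 0,"az": 0,"gripper": 0.7},
    {"x": 0,"y": 0,"z": 1,"ax": 0,"ay": 0,"az": 0,"gripper": 0.7},
    {"x": 0,"y": 0,"z": 1,"ax": 0,"ay": 0,"az": 0,"gripper": 0.7},
    {"x": 0,"y": 0,"z": 1,"ax": 0,"ay": 0,"az": 0,"gripper": 0.7},
  ],
)

```text
clock: 9.3
position: [0.5641, 0.0733, 0.0655]
ee_rot: [0.693, 0.721, 0.001, 0.0]
ft_force: [-1.5, -2.5, 9.3]
grip_width: 0.574
grasp_force: 127.3
```

>>> apply_moves(
  rows=[
    {"x": 0,"y": 0,"z": 1,"ax": 0,"ay": 0,"az": 0,"gripper": 0.7},
    {"x": 0,"y": 0,"z": 1,"ax": 0,"ay": 0,"az": 0,"gripper": 0.7},
    {"x": 0,"y": 0,"z": 1,"ax": 0,"ay": 0,"az": 0,"gripper": 0.7},
    {"x": 0,"y": 0,"z": 1,"ax": 0,"ay": 0,"az": 0,"gripper": 0.7},
    {"x": 0,"y": 0,"z": 1,"ax": 0,"ay": 0,"az": 0,"gripper": 0.7},
  ],
)

```text
clock: 9.72
position: [0.5643, 0.0728, 0.0611]
ee_rot: [0.693, 0.721, 0.001, 0.001]
ft_force: [-6.1, -4.8, 19.2]
grip_width: 0.582
grasp_force: 129.7
```

```bash
python3 - <<'E'
from h import *
need([.5633,.0737,.0484],2.3); print(get_obs()["torque"])
s=camera("side")
a=cv2.resize(s["color"][130:230,225:325],(600,600),interpolation=cv2.INTER_CUBIC)
cv2.imwrite("pics/g4.png",a[:,:,::-1])
E
```

```text
pos [564.3  72.8  61.1] t 9.72 yaw 2.23 z [ 1.7e-03 -1.0e-04 -1.0e+00] F [-6.1 -4.8 19.2] w 0.582 gf 129.7
shift [ 0.9 -1.  12.7] az -0.07
[-0.93250391  1.38443329 -0.01208384]
```

View pics/g4.png

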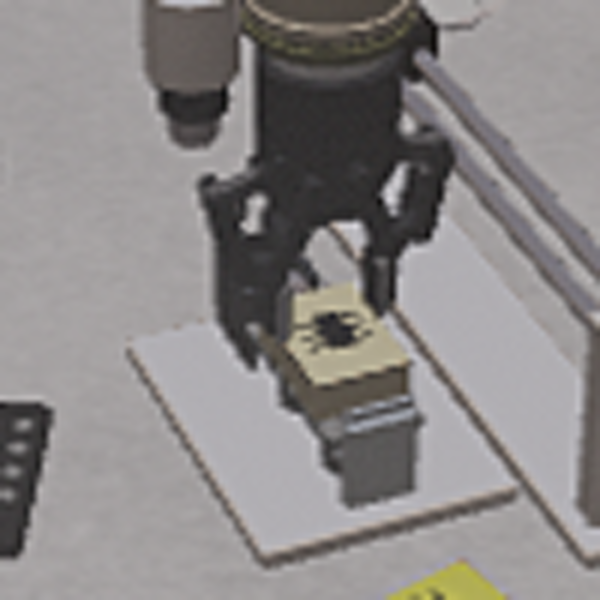

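The side view shows the block level on the platform, -y end inside the stop; force 19 N with the catch being pushed back. Continuing more slowly.

>>> apply_moves(
  rows=[
    {"x": 0,"y": -0.3,"z": 0.8,"ax": 0,"ay": 0,"az": 0,"gripper": 0.7},
    {"x": 0,"y": -0.3,"z": 0.8,"ax": 0,"ay": 0,"az": 0,"gripper": 0.7},
    {"x": 0,"y": -0.3,"z": 0.8,"ax": 0,"ay": 0,"az": 0,"gripper": 0.7},
    {"x": 0,"y": 0,"z": 0.8,"ax": 0,"ay": 0,"az": 0,"gripper": 0.7},
    {"x": 0,"y": 0,"z": 0.8,"ax": 0,"ay": 0,"az": 0,"gripper": 0.7},
  ],
)

```text
clock: 10.18
position: [0.5644, 0.0723, 0.058]
ee_rot: [0.693, 0.721, 0.001, 0.001]
ft_force: [-0.1, 3.8, 8.7]
grip_width: 0.582
grasp_force: 129.1
```

>>> apply_moves(
  rows=[
    {"x": 0,"y": 0,"z": 0.8,"ax": 0,"ay": 0,"az": 0,"gripper": 0.7},
    {"x": 0,"y": 0,"z": 0.8,"ax": 0,"ay": 0,"az": 0,"gripper": 0.7},
    {"x": 0,"y": 0,"z": 0.8,"ax": 0,"ay": 0,"az": 0,"gripper": 0.7},
    {"x": 0,"y": 0,"z": 0.8,"ax": 0,"ay": 0,"az": 0,"gripper": 0.7},
    {"x": 0,"y": 0,"z": 0.8,"ax": 0,"ay": 0,"az": 0,"gripper": 0.7},
  ],
)

```text
clock: 10.6
position: [0.5643, 0.0728, 0.0528]
ee_rot: [0.693, 0.721, 0.001, 0.002]
ft_force: [2.1, -3.5, 7.0]
grip_width: 0.581
grasp_force: 126.8
```

```bash
python3 - <<'E'
from h import *
need([.5633,.0737,.0484],2.3); print(get_obs()["torque"])
E
```

```text
pos [564.3  72.8  52.8] t 10.6 yaw 2.24 z [ 3.8e-03 -7.0e-04 -1.0e+00] F [ 2.1 -3.5  7. ] w 0.581 gf 126.8
shift [ 1.  -1.   4.4] az -0.06
[-0.79926207 -0.37065177  0.06649672]
```

>>> apply_moves(
  rows=[
    {"x": 0,"y": 0,"z": 0.8,"ax": 0,"ay": 0,"az": 0,"gripper": 0.7},
    {"x": 0,"y": 0,"z": 0.8,"ax": 0,"ay": 0,"az": 0,"gripper": 0.7},
    {"x": 0,"y": 0,"z": 0.8,"ax": 0,"ay": 0,"az": 0,"gripper": 0.7},
    {"x": 0,"y": 0,"z": 0.8,"ax": 0,"ay": 0,"az": 0,"gripper": 0.7},
    {"x": 0,"y": 0,"z": 0.8,"ax": 0,"ay": 0,"az": 0,"gripper": 0.7},
  ],
)

```text
clock: 11.02
position: [0.5643, 0.0727, 0.0489]
ee_rot: [0.693, 0.721, 0.001, 0.002]
ft_force: [2.3, -3.5, 7.4]
grip_width: 0.581
grasp_force: 126.9
```

```bash
python3 - <<'E'
from h import *
need([.5633,.0737,.0484],2.3); print(get_obs()["torque"])
for i in range(20): camera("side")
need([.5633,.0737,.0484],2.3)
s=camera("side"); 
a=cv2.resize(s["color"][130:230,225:325],(600,600),interpolation=cv2.INTER_CUBIC)
cv2.imwrite("pics/g5.png",a[:,:,::-1])
E
```

```text
pos [564.3  72.7  48.9] t 11.02 yaw 2.23 z [ 3.8e-03 -6.0e-04 -1.0e+00] F [ 2.3 -3.5  7.4] w 0.581 gf 126.9
shift [ 1.  -0.9  0.5] az -0.07
[-0.8677318  -0.33842798  0.05861137]
pos [564.3  72.8  48.9] t 12.02 yaw 2.24 z [ 3.8e-03 -6.0e-04 -1.0e+00] F [ 1.9 -3.8  7.3] w 0.58 gf 126.9
shift [ 1.  -1.   0.5] az -0.06
```

View pics/g5.png

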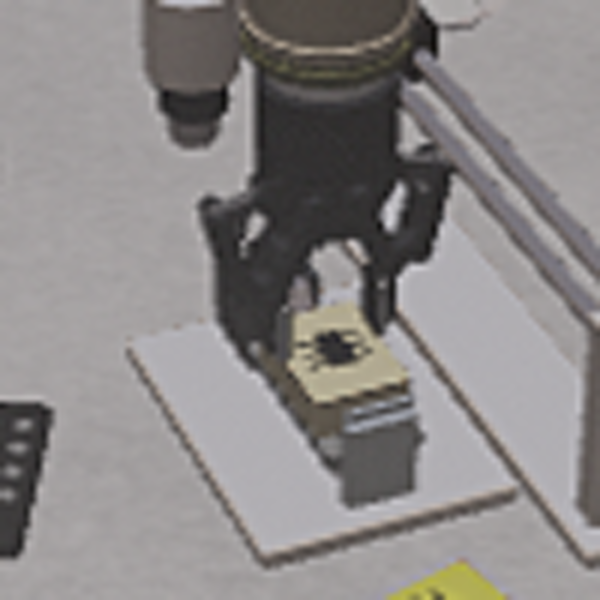

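Block sunk about 26 mm, flat, force 7 N matching the spring alone. I'll press 1 mm more and wait for the catch.

>>> apply_moves(
  rows=[
    {"x": 0,"y": 0,"z": 0.5,"ax": 0,"ay": 0,"az": 0,"gripper": 0.7},
    {"x": 0,"y": 0,"z": 0.5,"ax": 0,"ay": 0,"az": 0,"gripper": 0.7},
    {"x": 0,"y": 0,"z": 0,"ax": 0,"ay": 0,"az": 0,"gripper": 0.7},
    {"x": 0,"y": 0,"z": 0,"ax": 0,"ay": 0,"az": 0,"gripper": 0.7},
    {"x": 0,"y": 0,"z": 0,"ax": 0,"ay": 0,"az": 0,"gripper": 0.7},
  ],
)

```text
clock: 12.48
position: [0.5643, 0.0727, 0.0479]
ee_rot: [0.693, 0.721, 0.001, 0.002]
ft_force: [2.2, -3.7, 7.1]
grip_width: 0.578
grasp_force: 127.0
```

```bash
python3 - <<'E'
from h import *
need([.5633,.0737,.0484],2.3)
for i in range(70): camera("side")
need([.5633,.0737,.0484],2.3)
s=camera("side"); im=s["color"].astype(int); q=(im[...,0]-im[...,2]>14)&(im[...,0]-im[...,2]<75)&(im.sum(2)>330)
m=np.zeros(q.shape,np.uint8); m[170:205,262:305]=q[170:205,262:305]
k=big(m)[:,0]
print(k.min(0),k.max(0)); 
C=np.array([.5640,.0624,0]); a=np.radians(2.3); X=np.array([np.cos(a),np.sin(a),0]); Y=np.array([-np.sin(a),np.cos(a),0])
for z in (.067,.070):
  P=[C+[0,0,z]+i*.028*X+j*.039*Y for j in(-1,1) for i in(-1,1)]; print(z,proj(s,P+[C+[0,0,z]]).round(1).tolist())
E
```

```text
pos [564.3  72.7  47.9] t 12.48 yaw 2.23 z [ 3.8e-03 -6.0e-04 -1.0e+00] F [ 2.2 -3.7  7.1] w 0.578 gf 127.0
shift [ 1.  -0.9 -0.5] az -0.07
pos [564.3  72.7  48. ] t 15.98 yaw 2.24 z [ 3.9e-03 -6.0e-04 -1.0e+00] F [ 1.8 -3.4  7.8] w 0.577 gf 127.0
shift [ 1.  -1.  -0.5] az -0.06
[273 180] [292 197]
0.067 [[275.8, 196.7], [292.0, 192.4], [266.3, 183.1], [282.1, 179.2], [279.0, 187.7]]
0.07 [[275.8, 195.9], [292.0, 191.7], [266.3, 182.4], [282.1, 178.4], [279.0, 187.0]]
```

>>> apply_moves(
  rows=[
    {"x": 0,"y": 0,"z": 0,"ax": 0,"ay": 0,"az": 0,"gripper": 0.1},
    {"x": 0,"y": 0,"z": 0,"ax": 0,"ay": 0,"az": 0,"gripper": 0.1},
    {"x": 0,"y": 0,"z": 0,"ax": 0,"ay": 0,"az": 0,"gripper": 0.1},
    {"x": 0,"y": 0,"z": 0,"ax": 0,"ay": 0,"az": 0,"gripper": 0.0},
    {"x": 0,"y": 0,"z": 0,"ax": 0,"ay": 0,"az": 0,"gripper": 0.0},
  ],
)

```text
clock: 16.45
position: [0.5623, 0.074, 0.0465]
ee_rot: [0.693, 0.721, -0.0, -0.0]
ft_force: [0.5, -0.0, 0.3]
grip_width: 1.0
grasp_force: 0.0
```

>>> apply_moves(
  rows=[
    {"x": 0,"y": 0,"z": -10,"ax": 0,"ay": 0,"az": 0,"gripper": 0},
    {"x": 0,"y": 0,"z": -30,"ax": 0,"ay": 0,"az": 0,"gripper": 0},
    {"x": 0,"y": 0,"z": -40,"ax": 0,"ay": 0,"az": 0,"gripper": 0},
    {"x": 0,"y": 0,"z": -40,"ax": 0,"ay": 0,"az": 0,"gripper": 0},
    {"x": 0,"y": 0,"z": -40,"ax": 0,"ay": 0,"az": 0,"gripper": 0},
  ],
)

```text
clock: 16.87
position: [0.562, 0.0733, 0.2091]
ee_rot: [0.693, 0.721, -0.0, -0.0]
ft_force: [1.8, 0.2, 0.5]
grip_width: 0.995
grasp_force: 0.0
```

>>> apply_moves(
  rows=[
    {"x": -20,"y": 0,"z": -40,"ax": 0,"ay": 0,"az": 0,"gripper": 0},
    {"x": -20,"y": 0,"z": -30,"ax": 0,"ay": 0,"az": 0,"gripper": 0},
    {"x": -10,"y": 0,"z": -10,"ax": 0,"ay": 0,"az": 0,"gripper": 0},
    {"x": 0,"y": 0,"z": 0,"ax": 0,"ay": 0,"az": 0,"gripper": 0},
    {"x": 0,"y": 0,"z": 0,"ax": 0,"ay": 0,"az": 0,"gripper": 0},
  ],
)

```text
clock: 17.28
position: [0.5643, 0.025, 0.2841]
ee_rot: [0.693, 0.721, 0.0, -0.0]
ft_force: [-0.1, 0.6, -1.0]
grip_width: 1.0
grasp_force: 0.0
```

```bash
python3 - <<'E'
from h import *
s=camera("side"); c=camera("top"); need([.555,.255,.3],2.3)
a=np.hstack([cv2.resize(s["color"][90:230,225:325],(400,560),interpolation=cv2.INTER_CUBIC),cv2.resize(c["color"][90:230,100:200],(400,560),interpolation=cv2.INTER_CUBIC)])
cv2.imwrite("pics/g6.png",a[:,:,::-1])
im=s["color"].astype(int); q=(im[...,0]-im[...,2]>14)&(im[...,0]-im[...,2]<75)&(im.sum(2)>330)
m=np.zeros(q.shape,np.uint8); m[160:205,255:305]=q[160:205,255:305]
k=big(m)[:,0]; print(k.min(0),k.max(0))
for z in (.06,.067,.069,.071,.075): r=cv2.minAreaRect((cast(s,k,z)[:,:2]*1000).astype(np.float32)); print(z,r)
E
```

```text
pos [563.7  26.4 282.6] t 17.38 yaw 2.36 z [-0.0021 -0.     -1.    ] F [-0.2 -0.1 -0. ] w 1.004 gf 0.0
shift [228.8   0.6 -17.4] az 0.06
[269 180] [292 195]
0.06 ((572.059326171875, 72.33683013916016), (56.40028381347656, 78.71932983398438), 2.3061881065368652)
0.067 ((568.6082763671875, 63.60482406616211), (56.01014709472656, 78.17488861083984), 2.3062679767608643)
0.069 ((567.6223754882812, 61.109962463378906), (55.89870834350586, 78.019287109375), 2.3062264919281006)
0.071 ((566.636474609375, 58.61511993408203), (55.78720474243164, 77.86378479003906), 2.3063347339630127)
0.075 ((564.6644287109375, 53.62540054321289), (55.56425094604492, 77.55267333984375), 2.3064026832580566)
```

View pics/g6.png

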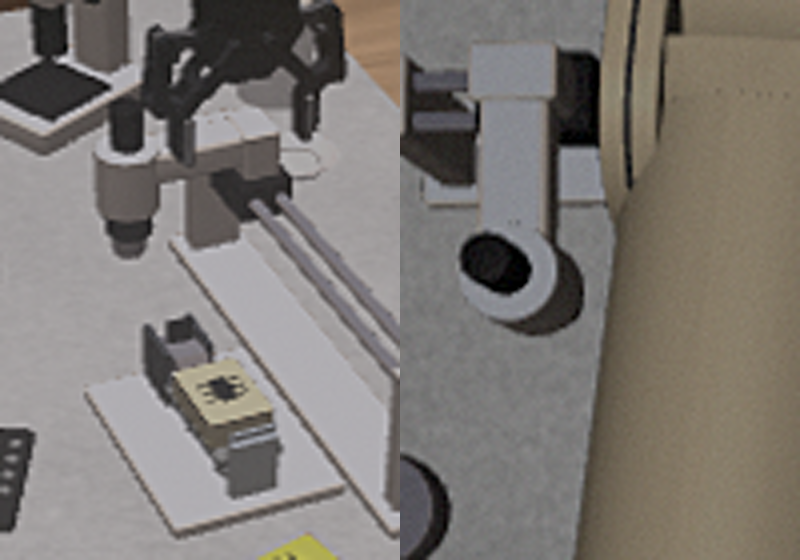

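Left: the block stays latched down, level, and parallel to the viewer. Knob top is at side px (256.5,115) and top px (122.5,155.5). Now the knob fix.

```bash
python3 - <<'E'
from h import *
s=camera("side"); c=camera("top")
for cc,(x0,y0,x1,y1) in((s,(245,100,268,130)),(c,(112,145,136,167))):
    g=cv2.resize(cc["color"][y0:y1,x0:x1].sum(2).astype(np.float32),None,fx=4,fy=4,interpolation=cv2.INTER_CUBIC)
    m=cv2.morphologyEx((g<130).astype(np.uint8),cv2.MORPH_OPEN,np.ones((7,7))); k=(big(m)[:,0]-1.5)/4+[x0,y0]
    hull=cv2.convexHull(k.astype(np.float32))[:,0]; print(k.min(0),k.max(0))
    # compare against projected silhouettes: extremes of knob cylinder for candidate centres
    t=np.linspace(0,2*np.pi,60)
    C=np.array([.5559,.2560]); 
    for it in range(5):
        P=np.r_[[[C[0]+.0145*np.cos(a),C[1]+.0145*np.sin(a),z] for z in(.186,.226) for a in t]]; q=proj(cc,P)
        d=(k.min(0)+k.max(0))/2-(q.min(0)+q.max(0))/2
        b=proj(cc,[[*C,.206]])[0]; C=C+(cast(cc,[b+d],.206)-cast(cc,[b],.206))[0,:2]
    print("C",C.round(4),"extent",q.min(0).round(1),q.max(0).round(1))
need([.5559,.257,.300],2.3)
E
```

```text
[260.375  99.625] [267.375 113.125]
C [0.6172 0.3469] extent [259.6  99.2] [268.1 113.6]
[115.125 148.375] [131.875 162.875]
C [0.555  0.2617] extent [114.  147.2] [133. 164.]
pos [563.8  26.4 282.6] t 17.48 yaw 2.38 z [-2.3e-03 -5.0e-04 -1.0e+00] F [ 0.   0.3 -0.2] w 0.999 gf 0.0
shift [230.7   1.7 -17.5] az 0.08
```

>>> apply_moves(
  rows=[
    {"x": 39,"y": 0,"z": 0,"ax": 0,"ay": 0,"az": 0,"gripper": 0},
    {"x": 39,"y": 0,"z": 0,"ax": 0,"ay": 0,"az": 0,"gripper": 0},
    {"x": 39,"y": 0,"z": 0,"ax": 0,"ay": 0,"az": 0,"gripper": 0},
    {"x": 39,"y": 0,"z": 0,"ax": 0,"ay": 0,"az": 0,"gripper": 0},
    {"x": 39,"y": 0,"z": 0,"ax": 0,"ay": 0,"az": 0,"gripper": 0},
  ],
)

```text
clock: 17.9
position: [0.5556, 0.2227, 0.283]
ee_rot: [0.692, 0.721, -0.001, -0.0]
ft_force: [0.8, 0.2, -0.1]
grip_width: 1.0
grasp_force: 0.0
```

>>> apply_moves(
  rows=[
    {"x": 38,"y": 1,"z": 0,"ax": 0,"ay": 0,"az": 0,"gripper": 0},
    {"x": 0,"y": 0,"z": 0,"ax": 0,"ay": 0,"az": 0,"gripper": 0},
    {"x": 0,"y": 0,"z": 0,"ax": 0,"ay": 0,"az": 0,"gripper": 0},
    {"x": 0,"y": 0,"z": 0,"ax": 0,"ay": 0,"az": 0,"gripper": 0},
  ],
)

```text
clock: 18.23
position: [0.5558, 0.2578, 0.283]
ee_rot: [0.693, 0.721, -0.001, 0.0]
ft_force: [1.0, -1.7, -0.3]
grip_width: 0.999
grasp_force: 0.0
```

```bash
python3 - <<'E'
from h import *
s=camera("side"); need([.5557,.260,.205],2.3)
a=cv2.resize(s["color"][70:190,200:300],(500,600),interpolation=cv2.INTER_CUBIC); cv2.imwrite("pics/g7.png",a[:,:,::-1])
print(proj(s,[[.5557,.260,.226]]))
E
```

```text
pos [556.1 257.  283.5] t 18.28 yaw 2.22 z [-6.e-04 -1.e-03 -1.e+00] F [ 0.3 -0.4  0.3] w 1.0 gf 0.0
shift [ 3.1 -0.2 78.5] az -0.08
[[255.24433972 115.89935089]]
```

View pics/g7.png

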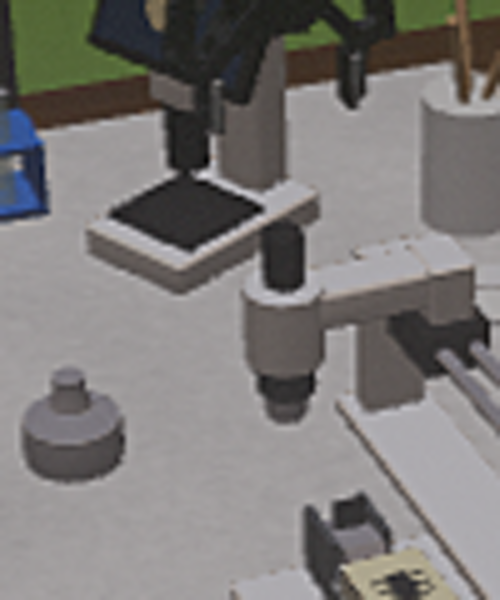

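Side view shows the knob top at (256.8,115.6), within 2 px of the prediction for (0.556,0.260). Descending and gripping.

>>> apply_moves(
  rows=[
    {"x": 3,"y": 0,"z": 20,"ax": 0,"ay": 0,"az": 0,"gripper": 0},
    {"x": 0,"y": 0,"z": 20,"ax": 0,"ay": 0,"az": 0,"gripper": 0},
    {"x": 0,"y": 0,"z": 18,"ax": 0,"ay": 0,"az": 0,"gripper": 0},
    {"x": 0,"y": 0,"z": 12,"ax": 0,"ay": 0,"az": 0,"gripper": 0},
    {"x": 0,"y": 0,"z": 7,"ax": 0,"ay": 0,"az": 0,"gripper": 0},
  ],
)

```text
clock: 18.7
position: [0.5556, 0.2598, 0.2056]
ee_rot: [0.693, 0.72, -0.001, -0.0]
ft_force: [-0.6, 0.5, 0.5]
grip_width: 1.0
grasp_force: 0.0
```

>>> apply_moves(
  rows=[
    {"x": 0,"y": 0,"z": 0,"ax": 0,"ay": 0,"az": 0,"gripper": 0.4},
    {"x": 0,"y": 0,"z": 0,"ax": 0,"ay": 0,"az": 0,"gripper": 0.8},
    {"x": 0,"y": 0,"z": 0,"ax": 0,"ay": 0,"az": 0,"gripper": 0.8},
    {"x": 0,"y": 0,"z": 0,"ax": 0,"ay": 0,"az": 0,"gripper": 0.8},
    {"x": 0,"y": 0,"z": 0,"ax": 0,"ay": 0,"az": 0,"gripper": 0.8},
  ],
  newtons=30,
)

```text
clock: 19.12
position: [0.5554, 0.2613, 0.2078]
ee_rot: [0.693, 0.721, -0.0, -0.001]
ft_force: [-8.5, -1.8, 15.2]
grip_width: 0.321
grasp_force: 28.3
```

>>> apply_moves(
  rows=[
    {"x": 0,"y": 0,"z": 0,"ax": 0,"ay": 0,"az": 0,"gripper": 0.8},
    {"x": 0,"y": 0,"z": 0,"ax": 0,"ay": 0,"az": 0,"gripper": 0.8},
    {"x": 0,"y": 0,"z": 0,"ax": 0,"ay": 0,"az": 0,"gripper": 0.8},
  ],
)

```text
clock: 19.37
position: [0.5553, 0.2613, 0.208]
ee_rot: [0.693, 0.721, -0.0, -0.001]
ft_force: [-6.4, -1.8, 8.2]
grip_width: 0.316
grasp_force: 29.0
```

```bash
python3 - <<'E'
from h import *
need([.5637,.0622,.205],2.3)
E
```

```text
pos [555.3 261.3 208. ] t 19.37 yaw 2.31 z [-1.3e-03  9.0e-04 -1.0e+00] F [-6.4 -1.8  8.2] w 0.316 gf 29.0
shift [-199.3    0.3    2.9] az 0.01
```

>>> apply_moves(
  rows=[
    {"x": -3,"y": 0,"z": -2,"ax": 0,"ay": 0,"az": 0,"gripper": 0.8},
    {"x": -8,"y": 0,"z": 0,"ax": 0,"ay": 0,"az": 0,"gripper": 0.8},
    {"x": -12,"y": 0,"z": 0,"ax": 0,"ay": 0,"az": 0,"gripper": 0.8},
    {"x": -15,"y": 0,"z": 0,"ax": 0,"ay": 0,"az": 0,"gripper": 0.8},
    {"x": -15,"y": 0,"z": 0,"ax": 0,"ay": 0,"az": 0,"gripper": 0.8},
  ],
)

```text
clock: 19.78
position: [0.5573, 0.2078, 0.2084]
ee_rot: [0.692, 0.722, -0.0, -0.001]
ft_force: [-1.0, 3.6, -8.8]
grip_width: 0.308
grasp_force: 31.7
```

>>> apply_moves(
  rows=[
    {"x": -15,"y": 0,"z": 0,"ax": 0,"ay": 0,"az": 0,"gripper": 0.8},
    {"x": -15,"y": 0,"z": 0,"ax": 0,"ay": 0,"az": 0,"gripper": 0.8},
    {"x": -15,"y": 0,"z": 0,"ax": 0,"ay": 0,"az": 0,"gripper": 0.8},
    {"x": -15,"y": 0,"z": 0,"ax": 0,"ay": 0,"az": 0,"gripper": 0.8},
    {"x": -15,"y": 0,"z": 0,"ax": 0,"ay": 0,"az": 0,"gripper": 0.8},
  ],
)

```text
clock: 20.2
position: [0.5604, 0.1315, 0.2084]
ee_rot: [0.693, 0.721, -0.001, -0.001]
ft_force: [-2.9, 2.9, -12.5]
grip_width: 0.315
grasp_force: 31.2
```

>>> apply_moves(
  rows=[
    {"x": -15,"y": 0,"z": 0,"ax": 0,"ay": 0,"az": 0,"gripper": 0.8},
    {"x": -15,"y": 0,"z": 0,"ax": 0,"ay": 0,"az": 0,"gripper": 0.8},
    {"x": -15,"y": 0,"z": 0,"ax": 0,"ay": 0,"az": 0,"gripper": 0.8},
    {"x": -11,"y": 0,"z": 0,"ax": 0,"ay": 0,"az": 0,"gripper": 0.8},
    {"x": -6,"y": 0,"z": 0,"ax": 0,"ay": 0,"az": 0,"gripper": 0.8},
  ],
)

```text
clock: 20.62
position: [0.5629, 0.0685, 0.2084]
ee_rot: [0.694, 0.72, -0.001, -0.0]
ft_force: [-4.5, 3.0, -15.6]
grip_width: 0.308
grasp_force: 31.0
```

```bash
python3 - <<'E'
from h import *
camera("side");camera("side")
need([.5637,.0622,.208],2.3)
E
```

```text
pos [562.9  68.5 208.4] t 20.72 yaw 2.12 z [-0.0017 -0.0018 -1.    ] F [ -6.4  -2.7 -14.7] w 0.311 gf 31.0
shift [-6.4  0.6  0.5] az -0.18
```

>>> apply_moves(
  rows=[
    {"x": -3,"y": 0,"z": 1,"ax": 0,"ay": 0,"az": 0,"gripper": 0.8},
    {"x": -3,"y": 0,"z": 0.5,"ax": 0,"ay": 0,"az": 0,"gripper": 0.8},
    {"x": 0,"y": 0,"z": 0,"ax": 0,"ay": 0,"az": 0,"gripper": 0.8},
    {"x": 0,"y": 0,"z": 0,"ax": 0,"ay": 0,"az": 0,"gripper": 0.8},
  ],
)

```text
clock: 21.05
position: [0.5631, 0.0652, 0.2082]
ee_rot: [0.693, 0.721, -0.001, -0.001]
ft_force: [-11.2, -0.6, -0.9]
grip_width: 0.31
grasp_force: 32.4
```

>>> apply_moves(
  rows=[
    {"x": 0,"y": 0,"z": 0,"ax": 0,"ay": 0,"az": 0,"gripper": 0},
    {"x": 0,"y": 0,"z": 0,"ax": 0,"ay": 0,"az": 0,"gripper": 0},
    {"x": 0,"y": 0,"z": 0,"ax": 0,"ay": 0,"az": 0,"gripper": 0},
    {"x": 0,"y": 0,"z": 0,"ax": 0,"ay": 0,"az": 0,"gripper": 0},
    {"x": 0,"y": 0,"z": -10,"ax": 0,"ay": 0,"az": 0,"gripper": 0},
  ],
)

```text
clock: 21.47
position: [0.5636, 0.0653, 0.217]
ee_rot: [0.693, 0.721, -0.0, -0.0]
ft_force: [-0.5, 0.2, -0.3]
grip_width: 0.986
grasp_force: 0.0
```

>>> apply_moves(
  rows=[
    {"x": 0,"y": 0,"z": -30,"ax": 0,"ay": 0,"az": 0,"gripper": 0},
    {"x": 0,"y": 0,"z": -35,"ax": 0,"ay": 0,"az": 0,"gripper": 0},
    {"x": 0,"y": 0,"z": -35,"ax": 0,"ay": 0,"az": 0,"gripper": 0},
    {"x": -35,"y": -10,"z": 0,"ax": 0,"ay": 0,"az": 0,"gripper": 0},
    {"x": -38,"y": -10,"z": 0,"ax": 0,"ay": 0,"az": 0,"gripper": 0},
  ],
)

```text
clock: 21.88
position: [0.5481, -0.0073, 0.3201]
ee_rot: [0.691, 0.723, 0.001, 0.002]
ft_force: [1.1, -0.9, -0.5]
grip_width: 1.004
grasp_force: 0.0
```

>>> apply_moves(
  rows=[
    {"x": -38,"y": -10,"z": 0,"ax": 0,"ay": 0,"az": 0,"gripper": 0},
    {"x": -38,"y": -10,"z": 0,"ax": 0,"ay": 0,"az": 0,"gripper": 0},
    {"x": -38,"y": -10,"z": 0,"ax": 0,"ay": 0,"az": 0,"gripper": 0},
    {"x": -38,"y": -10,"z": 0,"ax": 0,"ay": 0,"az": 0,"gripper": 0},
    {"x": -38,"y": -10,"z": 0,"ax": 0,"ay": 0,"az": 0,"gripper": 0},
  ],
)

```text
clock: 22.3
position: [0.5039, -0.2023, 0.3188]
ee_rot: [0.693, 0.721, 0.001, 0.001]
ft_force: [0.4, 0.4, 0.0]
grip_width: 1.003
grasp_force: 0.0
```

```bash
python3 - <<'E'
from h import *
s=camera("side"); c=camera("top"); need([.5637,.0622,.208],2.3)
a=np.hstack([cv2.resize(s["color"][100:230,225:325],(400,520),interpolation=cv2.INTER_CUBIC),cv2.resize(c["color"][90:220,165:265],(400,520),interpolation=cv2.INTER_CUBIC)])
cv2.imwrite("pics/g8.png",a[:,:,::-1])
B=[.5640,.0622]
print("knob top pred side/top crop",(proj(s,[[*B,.226]])-[225,100])*4,(proj(c,[[*B,.226]])-[165,90])*4+[400,0])
E
```

```text
pos [ 501.6 -208.1  319.1] t 22.4 yaw 1.67 z [ 0.0021 -0.0018 -1.    ] F [-0.9 -0.5  0. ] w 1.0 gf 0.0
shift [268.6  69.7 110.8] az -0.63
knob top pred side/top crop [[217.26839155 182.25118613]] [[595.37804614 248.35271957]]
```

View pics/g8.png

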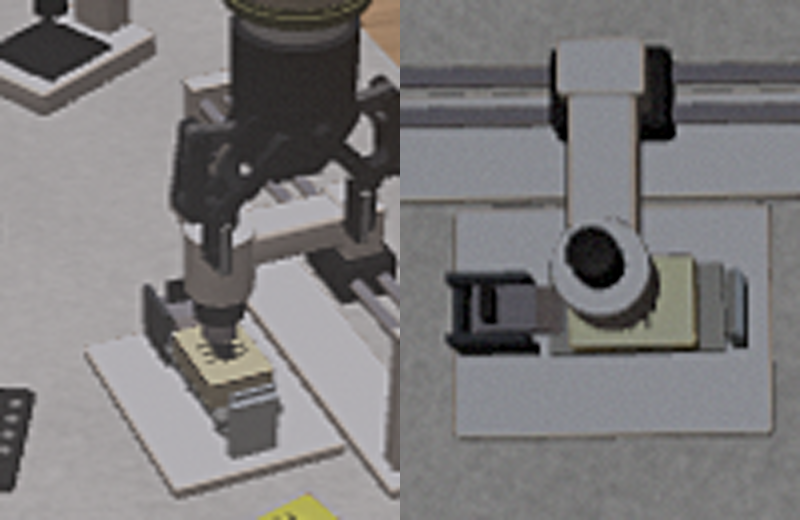

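Top view: the tab is back at its original pixel (187,167), so the catch is fully out. The nose is over the ledge, and the knob top at (593,253) is within 2 mm of the prediction for a centred lens. The arm is clear.

```bash
python3 - <<'E'
from h import *
c=camera("top"); e=cast(c,[(238.6,166)],.069)[0]; k=cast(c,[(165+193/4-.4,90+252/4-.4)],.226)[0]
print("block y",e[1]+.039,"knob",k)
if abs(e[1]+.039-k[1])<.009: print(hand_in())
E
```

```text
block y 0.06119021334996833 knob [0.56283149 0.0642894  0.226     ]
the job is handed in; nothing more can be done
None
```

I handed the job in: the long block is latched down on the platform with the catch fully out over its ledge, and the lens is about 3 mm from the block's centre by camera measurement. The square block and the round puck were not touched, and the clock stood at about 22 s of the 72 s allowed.

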